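Put the desk tools away in their fitting trays

TASK

Tidy the desk: put the stapler, the hole punch, the paper-clip box and the rubber stamp that lie on the front of the desk (not the ones at the back beside the lamp) away in the four white trays, each in the one tray whose shape and size suit it closely (one to a tray), standing upright and flat on the tray floor, lengthwise in the tray. Let go of everything, and leave the mouse and the glasses case where they are.

Things in the scene. Friction and masses are not known exactly. Their poses are not given: they have to be found in the camera images.
- stapler: dark grey stapler, 145 long x 34 wide x 47 mm high, 0.21 kg. Origin at the centre of its footprint on its underside, z up, y along its length. Starts standing on the desk. Its rigid upper arm, 24 mm wide from 24 to 47 mm height, is the place to grip, across, near the middle of its length; the 34 mm wide foot plate is 8 mm thick.
- hole_punch: two-hole punch with dark blue lever plate over a black base, 116 long (y) x 72 wide (x) x 55 mm high, 0.38 kg. Origin at the centre of its footprint on its underside, z up, y along its length. Starts standing on the desk. Lever does not move; the lever plate is 62 mm wide (x from -37 to +25 mm, so its middle lies 6 mm to the -x side of the origin), 104 mm long, 34 to 55 mm high; grip it across x. The base is 62 mm wide (x from -26 to +36 mm) and 10 mm thick.
- clip_box: small translucent grey-blue closed paper-clip box, 66 long (y) x 48 wide (x from -23 to +25 mm) x 22 mm high, 0.07 kg; the one on the open front of the desk, not the fixed one at the back wall. Origin at the centre of its footprint on its underside, z up, y along its length. Starts standing on the desk. Lid does not move; grip across the 48 mm.
- stamp: rubber stamp: wooden foot 48 long (y) x 22 wide (x) x 18 mm high with a black turned knob upright in the middle, up to 24 mm thick, top at 65 mm, 0.06 kg; the one on the open front of the desk, not the fixed one at the back wall. Origin at the centre of its footprint on its underside, z up, y along its length. Starts standing on the desk. Grip the knob, between 45 and 60 mm height.
- tray_long: long narrow white open tray with grey felt floor, fixed in place; floor 3 mm and rims 8 mm above its underside, walls 4 mm thick; origin at the centre of its underside, y along its length, z up. Inside 166 x 54 mm. Lies on the dark desk pad (3 mm thick) at the right.
- tray_large: large broad white open tray with grey felt floor, fixed in place; floor 3 mm and rims 8 mm above its underside, walls 4 mm thick; origin at the centre of its underside, y along its length, z up. Inside 138 x 94 mm. On the bare desk.
- tray_medium: medium, nearly square white open tray with grey felt floor, fixed in place; floor 3 mm and rims 8 mm above its underside, walls 4 mm thick; origin at the centre of its underside, y along its length, z up. Inside 88 x 72 mm. On the bare desk.
- tray_small: smallest white open tray with grey felt floor, fixed in place; floor 3 mm and rims 8 mm above its underside, walls 4 mm thick; origin at the centre of its underside, y along its length, z up. Inside 70 x 46 mm. Lies on the dark desk pad (3 mm thick) at the right.
- mouse: dark grey computer mouse, 104 x 58 x 38 mm, loose, on the desk pad right of the trays. Leave it alone. Origin on its underside at the centre.
- glasses_case: brown glasses case, 155 x 60 x 41 mm, loose, behind the work. Leave it alone. Origin on its underside at the centre.
Not all that is in view belongs to the job. Of the things like the stamp, leave any that is purple; of the rest the smaller one is meant.

How it is judged (in metres and radians):
At the end, for the whole second after the job is handed in: Stapler in long tray, punch in large, clip box in medium, stamp in small: each upright (0.08 rad), underside at most 6 mm above the tray's underside, centre within 18 mm (punch 24 mm) of the tray's, lengthwise either way round (0.4 rad), let go and at rest (horizontal distance between stapler and tray_long below 0.018 m and z of stapler in the frame of tray_long between 0 and 0.006 m and angle between each of stapler, hole_punch, clip_box, stamp's own z axis and vertical below 0.08 rad and angle between the y axis of stapler and the y axis of tray_long, either way round below 0.4 rad and linear speed of each of stapler, hole_punch, clip_box, stamp below 0.02 m/s and angular speed of each of stapler, hole_punch, clip_box, stamp below 0.2 rad/s and contact force between each of stapler, hole_punch, clip_box, stamp and the fingers below 0.05 N and horizontal distance between hole_punch and tray_large below 0.024 m and z of hole_punch in the frame of tray_large between 0 and 0.006 m and angle between the y axis of hole_punch and the y axis of tray_large, either way round below 0.4 rad and horizontal distance between clip_box and tray_medium below 0.018 m and z of clip_box in the frame of tray_medium between 0 and 0.006 m and angle between the y axis of clip_box and the y axis of tray_medium, either way round below 0.4 rad and horizontal distance between stamp and tray_small below 0.018 m and z of stamp in the frame of tray_small between 0 and 0.006 m and angle between the y axis of stamp and the y axis of tray_small, either way round below 0.4 rad); the robot touches nothing.
It fails at once if the mouse is shifted more than 20 mm (distance of mouse from where it was at the start of the episode above 0.02 m).
It fails at once if the glasses case is shifted more than 20 mm (distance of glasses_case from where it was at the start of the episode above 0.02 m).
It also fails if it takes over 102 s, if anything falls off the work surface, if the arm or the gripper's body presses on something with over 40 N, if the wrist force passes 120 N, or if a joint passes its speed limit or range.

ROBOT

A 6-joint arm with a two-finger parallel gripper is mounted at the origin on a cart in front of the work surface, level with it; the furniture and walls round the work are solid. World frame = base frame: x ahead of the robot, y to its left, z up, the work surface at z = 0. Lengths are in m, angles in degrees, forces in N, time in s.
With the tool pointing down it reaches from about 0.375 to 0.9 m from the base axis. Payload 3.1 kg.
Tool frame: the origin (TCP) lies at the very end of the fingers, on their centre line; the grasp point (between the pads) lies grip_point_offset behind it (grip_point_offset is the distance from the TCP to the grasp point, in m); z points along the fingers, y is the line along which they close (so a half turn about z gives the same grasp; the last joint's range is limited). The gripper opens to 87 mm and grips with 3 to 60 N. Pads are 19 mm wide; open, the fingers measure 117 mm over their backs; the gripper's body (75 mm by 190 mm) begins 51 mm behind the grasp point.
Start: joints at [-74.284, 30.224, 82.088, -0, 67.689, -10.227], TCP at [0.273, -0.562, 0.223] pointing down, gripper open.
Joint ranges: [-176.69, 176.69], [-43.24, 126.21], [12.49, 139.97], [-82, 262], [0, 151.66], [-163.58, 163.58]. Speed limits (degrees/s): [159.86, 159.86, 180, 180, 180, 180].

INTERFACE

Orientations are given as a 3x3 rotation matrix whose columns are the frame's x, y, z axes.
In Python, from rig import * gives the robot as it stands.
- The arm moves only by the tool move_arm, never from a script. Its argument "increments" is a list of rows, each a list of 3 entries, a list of its own where there are three numbers: the shift along the tool's x, y, z in units of 30 mm (1.0 is 30 mm), then the turn, a rotation vector about the tool's x, y, z in units of 120 degrees (1.0 is 120 degrees), then the closure, from 0 (fully open) to 1 (shut). A call has 1 to 20 rows; each row shifts and turns the commanded pose from where the row before left it, along the tool's axes as they then stand; what a row does not reach is not made up. A row lasts 1/12 s, in which the tool goes at most 41.7 mm and 7.16 degrees, less where a joint would pass 70% of its speed; a pose out of reach is approached as far as the arm can. A call with a number of a shift or a turn outside -1 to 1 is refused whole. A call with a gripper value outside its range is refused whole. The fingers move at their own pace and stop on an object; the grip force is fixed at half the most. Time passes only in rows, so rows that do not move let the fingers close. It gives the time, the measured TCP pose, the force, the opening and the grip force at its end, in the units of the state.
- read_state(): the state, without advancing time (a new reading comes with each control period).
- capture(name): name is "side" or "top"; returns a dict with "img" (400x640x3 uint8, red, green, blue), "mtx" (3x3 intrinsics, pixels), "eye" and "rotation" of the camera in the world. Camera axes: x right, y down, z forward; pixel columns grow to the right and rows downward; lengths in m; the calibration is good to about 2 mm. A picture is of the moment at which its call begins. There is no depth.
- hand_in(): hands the job in; it is judged then, once.
Trained networks look in a picture, given as the dict that the camera call returned (one of the last four; its "shot" number tells which), for a name from the list of things; names that differ only in an ending like _2 or _b are one class to them, and where a whole thing is asked for, a point or a joint stands for the part that bears it (a point fixed in the world has none). Each returns a list of dicts, best first, with "confidence" (0 to 1); they miss things now and then, are a little off and sometimes report something else, mostly with a low value. They report only what shows in the picture. A call takes as long as a camera call. They do not tell look-alikes from the thing itself.
- search_frame(picture, label): "extent" ([left, top, right, bottom] as shares, 0 to 1, of the picture: columns of its width, rows of its height, round what is visible of it).
- pinpoint(picture, label): "xy" ([column, row] as shares, 0 to 1, of the picture: columns of its width, rows of its height: a listed point, or the origin of a listed thing).
The state is a dict: "time_s": time; "joint_positions": joint angles; "qvel": joint speeds; "tau": joint torques, N m; "position": TCP position; "tcp_rot": TCP orientation; "force": force on the tool from outside, world axes, zero at the start; "moment": the same for the moment, N m; "opening": opening from 0.0 (shut) to 1.0 (fully open); "grasp_force": force on a finger pad.
Only numpy, scipy, OpenCV 4.12 (cv2) and the standard library are available. Lean on these libraries where they do the work, as an engineer would, in place of code of your own. Each camera call takes 0.05 s, during which the arm holds its last target. There are 200 camera calls.

## Working session

There is one attempt and no reset: what is moved stays moved. The work goes in short steps, Python scripts to look and compute and a tool call to move; the robot and the scene stay as the last step left them, time stands still between calls to the robot, and variables do not carry over. Pictures are saved under pics/ and viewed, at most 14 in all, crops included, and the job is handed in when it is done.

Besides the shell and the picture viewer there is one more tool, called after "Emit:" by a JSON object that holds its "method" and its "body", one argument or row to a line. move_arm: Moves the arm, as the interface text tells. Its arguments: {"type":"object","properties":{"increments":{"type":"array"}},"required":["increments"]}

```bash
mkdir -p pics; ls
cat > look.py <<'E'
from rig import *
import numpy as np, cv2
def save(c,n): cv2.imwrite(f'pics/{n}.png',c['img'][:,:,::-1])
def ray(c,px,z):
    d=np.array(c['rotation'])@np.linalg.solve(np.array(c['mtx']),[px[0],px[1],1.]); e=np.array(c['eye'])
    return e+d*(z-e[2])/d[2]
def proj(c,p):
    q=np.array(c['mtx'])@(np.array(c['rotation']).T@(np.array(p)-np.array(c['eye']))); return q[:2]/q[2]
E
python3 - <<'E'
from look import *
s=read_state(); print({k:s[k] for k in('time_s','position','tcp_rot','opening')})
try: print(grip_point_offset)
except Exception as e: print(e)
for n in('top','side'):
    c=capture(n); save(c,n+'0'); print(n,np.round(c['eye'],3),np.round(c['rotation'],3).tolist(),np.round(c['mtx'],1).tolist())
    for l in 'stapler hole_punch clip_box stamp tray_long tray_large tray_medium tray_small mouse glasses_case'.split():
        f=search_frame(c,l); p=pinpoint(c,l)
        for a in f: print(l,'box',np.round(np.array(a['extent'])*[640,400,640,400]).astype(int),round(a['confidence'],2))
        for a in p: px=np.array(a['xy'])*[640,400]; print(l,'pt',px.round(),np.round(ray(c,px,0)[:2],3),round(a['confidence'],2))
E
```

```text
pics
{'time_s': 0.0, 'position': array([ 0.27323989, -0.56129377,  0.22157496]), 'tcp_rot': array([[ 8.99232622e-01,  4.37470381e-01, -5.97851647e-04],
       [ 4.37470641e-01, -8.99230347e-01,  2.05452443e-03],
       [ 3.61187243e-04, -2.10903793e-03, -9.99997711e-01]]), 'opening': 1.0020250943333069}
0.0187
top [ 0.364 -0.126  1.594] [[-0.02, -0.988, 0.152], [-1.0, 0.023, 0.013], [-0.016, -0.152, -0.988]] [[468.8, 0.0, 321.3], [0.0, 468.8, 196.2], [0.0, 0.0, 1.0]]
stapler box [172 192 215 209] 0.93
stapler pt [194. 199.] [0.609 0.337] 0.7
stapler pt [248. 252.] [0.424 0.147] 0.25
hole_punch box [234 240 271 265] 0.87
hole_punch pt [250. 247.] [0.44 0.14] 0.7
hole_punch pt [412. 218.] [ 0.526 -0.413] 0.19
clip_box box [280 180 301 197] 0.79
clip_box pt [302. 243.] [ 0.451 -0.035] 0.63
clip_box pt [291. 185.] [0.65 0.  ] 0.53
stamp box [230 208 242 226] 0.73
stamp box [258 197 267 214] 0.67
stamp box [384 202 438 235] 0.51
stamp box [236 185 251 191] 0.4
stamp pt [239. 220.] [0.534 0.18 ] 0.7
stamp pt [265. 205.] [0.582 0.091] 0.51
stamp pt [245. 193.] [0.628 0.16 ] 0.4
stamp pt [36
[... 1401 characters left out ...]
long box [371 145 392 180] 0.79
tray_long pt [383. 163.] [ 0.526 -0.409] 0.89
tray_large box [330 215 386 266] 0.87
tray_large box [380 130 405 150] 0.26
tray_large pt [359. 240.] [ 0.435 -0.041] 0.6
tray_medium box [275 314 327 361] 0.7
tray_medium pt [304. 338.] [0.409 0.281] 0.59
tray_medium pt [289. 220.] [ 0.642 -0.006] 0.42
tray_small box [348 176 371 197] 0.81
tray_small pt [361. 187.] [ 0.535 -0.251] 0.77
tray_small pt [210. 240.] [0.78  0.171] 0.61
tray_small pt [253. 262.] [0.632 0.171] 0.57
mouse box [378 131 404 147] 0.75
mouse box [195 281 230 347] 0.59
mouse pt [392. 141.] [ 0.556 -0.56 ] 0.6
glasses_case box [180 214 230 263] 0.55
glasses_case pt [206. 242.] [0.786 0.18 ] 0.59
```

Run:
```python
import cv2
a=cv2.imread('pics/top0.png')[125:275,165:325]; cv2.imwrite('pics/a.png',cv2.resize(a,None,fx=4,fy=4,interpolation=cv2.INTER_CUBIC)[:600])
a=cv2.imread('pics/side0.png')[125:375,170:420]; cv2.imwrite('pics/b.png',cv2.resize(a,None,fx=2.4,fy=2.4,interpolation=cv2.INTER_CUBIC))
a=cv2.imread('pics/top0.png')[185:255,335:475]; cv2.imwrite('pics/c.png',cv2.resize(a,None,fx=4,fy=4,interpolation=cv2.INTER_CUBIC))
```

```text
(no output)
```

View pics/a.png

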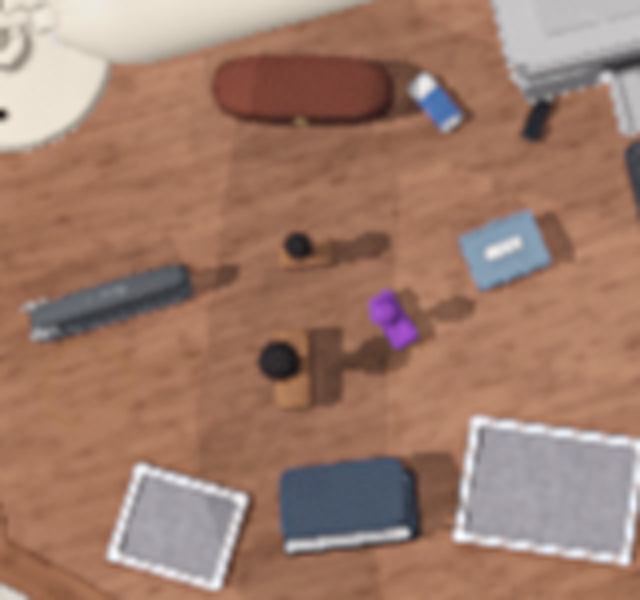

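View pics/b.png

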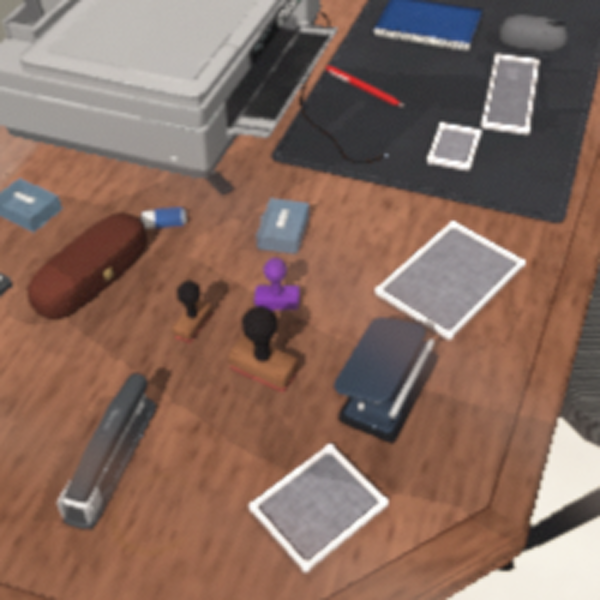

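View pics/c.png

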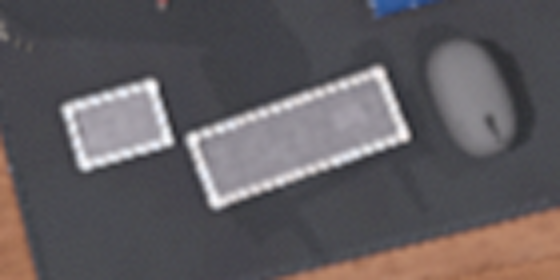

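Stamp-like things (top image): small wooden one at (240,187), large wooden one at (236,217), purple one at (262,205). The job is not purple and the smaller of the rest, so it is (240,187), which the crop confirms. The clip box meant is at (291,188) on the open desk; the other is at the back wall. Next I fit poses by silhouette.

```bash
cat >> look.py <<'E'
from scipy.optimize import minimize
M={'stapler':[(-17,17,-72.5,72.5,0,8),(-12,12,-72.5,72.5,24,47)],
'hole_punch':[(-26,36,-58,58,0,10),(-37,25,-52,52,34,55)],
'clip_box':[(-23,25,-33,33,0,22)],
'tray_long':[(-31,31,-87,87,0,8)],'tray_large':[(-51,51,-73,73,0,8)],'tray_medium':[(-40,40,-48,48,0,8)],'tray_small':[(-27,27,-39,39,0,8)]}
Z0={'tray_long':.003,'tray_small':.003}
def sil(c,name,p,z0,b,S=4):
    m=np.zeros(((b[3]-b[1])*S,(b[2]-b[0])*S),np.uint8); co,si=np.cos(p[2]),np.sin(p[2])
    for x0,x1,y0,y1,za,zb in M[name]:
        q=[]
        for x in(x0,x1):
            for y in(y0,y1):
                for z in(za,zb):
                    x_,y_=x/1e3,y/1e3
                    q.append((proj(c,[p[0]+co*x_-si*y_,p[1]+si*x_+co*y_,z0+z/1e3])-b[:2]+.5)*S)
        cv2.fillConvexPoly(m,np.round(cv2.convexHull(np.float32(q))[:,0]*16).astype(np.int32),255,shift=4)
    return cv2.resize(m,None,fx=1/S,fy=1/S,interpolation=cv2.INTER_AREA)/255.
def mask(c,name):
    I=cv2.GaussianBlur(c['img'],(0,0),.6).astype(float)
    if name in Z0: return np.clip((I.mean(2)-75)/30,0,1)
    return np.clip((1.35-I[:,:,0]/(I[:,:,2]+1))/.2,0,1)
def fit(cams,name,xy,yaws,z0=None):
    z0=Z0.get(name,0) if z0 is None else z0; D=[]
    for c in cams:
        u=proj(c,[*xy,z0+.02]); r=48 if name!='tray_small' else 30
        b=np.array([max(0,u[0]-r),max(0,u[1]-r),min(640,u[0]+r),min(400,u[1]+r)]).astype(int)
        m=mask(c,name)[b[1]:b[3],b[0]:b[2]]
        n,l=cv2.connectedComponents((m>.5).astype(np.uint8)); s=sil(c,name,[*xy,yaws[0]],z0,b)
        k=1+np.argmax([((l==i)*s).sum() for i in range(1,n)]); keep=cv2.dilate((l==k).astype(np.uint8),np.ones((3,3)))
        D.append((c,b,m*keep))
    f=lambda p:sum(np.abs(sil(c,name,p,z0,b)-m).sum()/m.sum() for c,b,m in D)
    best=None
    for y in yaws:
        r=minimize(f,[*xy,y],method='Nelder-Mead',options=dict(initial_simplex=[[*xy,y],[xy[0]+.01,xy[1],y],[xy[0],xy[1]+.01,y],[*xy,y+.15]],xatol=1e-4,fatol=1e-4))
        print(name,r.x[:2].round(4),np.degrees(r.x[2]).round(1),round(r.fun,3))
E
python3 - <<'E'
from look import *
C=[capture('top'),capture('side')]; r=np.radians
for n,xy,y in [('stapler',(.605,.337),(-10,10)),('hole_punch',(.435,.138),(0,10,180,190)),('clip_box',(.643,0),(-20,20)),
 ('tray_long',(.52,-.407),(-15,15)),('tray_large',(.44,-.041),(-5,5)),('tray_medium',(.408,.278),(-15,15)),('tray_small',(.542,-.25),(-15,15))]:
    fit(C,n,xy,r(y))
for px in((259.6,195.8),(308,180)): print('printer low corner',ray(C[1],px,0).round(3))
print('stamp top knob@.055',ray(C[0],(239.2,186),.055).round(3),'side knob',ray(C[1],(170+188/2.4,125+292/2.4),.055).round(3))
print('big knob', ray(C[0],(235,215),.08).round(3),ray(C[1],(278,259),.08).round(3))
E
```

```text
stapler [0.605  0.3381] 16.9 0.893
stapler [0.6048 0.3379] 16.7 0.893
hole_punch [0.4291 0.1307] 5.9 0.63
hole_punch [0.429  0.1307] 5.8 0.63
hole_punch [0.4267 0.1309] 183.1 0.703
hole_punch [0.4255 0.1309] 184.3 0.702
clip_box [ 0.6422 -0.0009] 21.0 0.117
clip_box [ 0.6424 -0.0008] 21.0 0.114
tray_long [ 0.5248 -0.3985] 16.6 0.604
tray_long [ 0.5234 -0.3976] 17.2 0.604
tray_large [ 0.4389 -0.0361] -9.3 0.39
tray_large [ 0.439  -0.0362] -9.2 0.389
tray_medium [0.4142 0.2787] -17.1 0.103
tray_medium [0.4142 0.2786] -17.0 0.104
tray_small [ 0.5397 -0.2464] 10.1 0.858
tray_small [ 0.5407 -0.2462] 14.7 0.862
printer low corner [ 0.781 -0.049  0.   ]
printer low corner [ 0.696 -0.194  0.   ]
stamp top knob@.055 [0.642 0.168 0.055] side knob [0.641 0.172 0.055]
big knob [0.542 0.177 0.08 ] [0.541 0.183 0.08 ]
```

Run:
```python
from look import *
C=[capture('top'),capture('side')]; rows=[[],[],[],[]]
for n,p in [('stapler',(.605,.338,.29)),('hole_punch',(.429,.131,.1)),('tray_large',(.439,-.036,-.16)),('tray_long',(.524,-.398,.29)),('tray_small',(.54,-.246,.22))]:
    z0=Z0.get(n,0)
    for i,c in enumerate(C):
        u=proj(c,[p[0],p[1],.02]).astype(int); b=np.array([u[0]-36,u[1]-36,u[0]+36,u[1]+36])
        s=cv2.resize(sil(c,n,p,z0,b),(152,152))>.5
        e=cv2.morphologyEx(s.astype(np.uint8),cv2.MORPH_GRADIENT,np.ones((2,2)))>0
        im=cv2.resize(c['img'][b[1]:b[3],b[0]:b[2]],(152,152),interpolation=cv2.INTER_CUBIC); im[e]=[0,255,0]
        m=cv2.resize((mask(c,n)[b[1]:b[3],b[0]:b[2]]*255).astype(np.uint8),(152,152)); m=cv2.merge([m]*3); m[e]=[0,255,0]
        rows[i*2].append(im); rows[i*2+1].append(m)
cv2.imwrite('pics/m.png',np.vstack([np.hstack(r) for r in rows])[:600,:,::-1])
```

```text
(no output)
```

View pics/m.png

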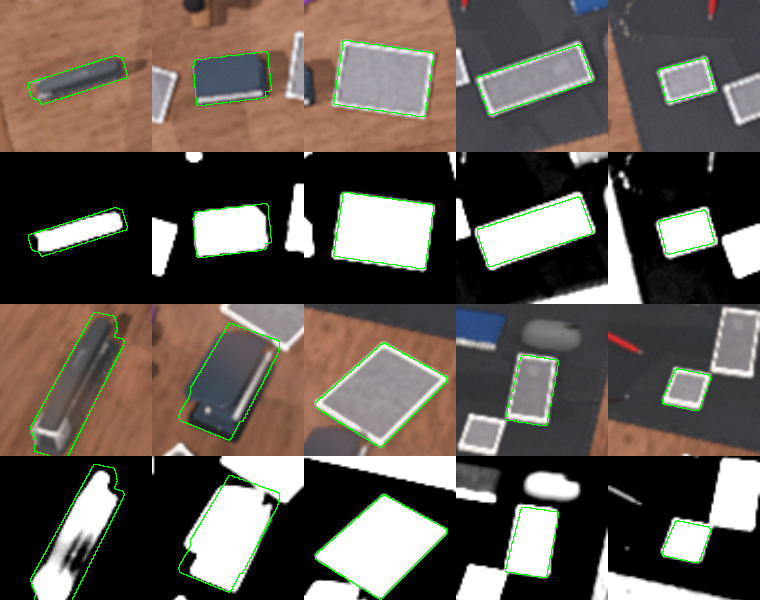

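Run:
```python
from look import *
C=[capture('top'),capture('side')]; out=[]
# lever middle in world from top-view lever corners at z=.055
P=[(282,470),(405,459),(414,530),(286,541)]
Q=[ray(C[0],((u+.5)/4-.5+165,(v+.5)/4-.5+125),.055)[:2] for u,v in P]; print(np.round(Q,3)); L=np.mean(Q,0); print('lever mid',L)
for c in C:
    u=proj(c,[*L,.02]).astype(int); b=np.array([u[0]-35,u[1]-35,u[0]+35,u[1]+40]); S=5; row=[cv2.resize(c['img'][b[1]:b[3],b[0]:b[2]],None,fx=3.8,fy=3.8,interpolation=cv2.INTER_CUBIC)]
    for yaw in np.radians((5.5,185.5)):
        im=row[0].copy(); co,si=np.cos(yaw),np.sin(yaw); o=L+.006*np.array([co,si])
        for (x0,x1,y0,y1,za,zb),col in zip(M['hole_punch'],((255,255,0),(0,255,0))):
            for z in(za,zb):
                q=[(proj(c,[o[0]+(co*x-si*y)/1e3,o[1]+(si*x+co*y)/1e3,z/1e3])-b[:2]+.5)*3.8 for x,y in((x0,y0),(x1,y0),(x1,y1),(x0,y1))]
                cv2.polylines(im,[np.int32(q)],True,col,1)
        row.append(im)
    out.append(np.hstack(row))
cv2.imwrite('pics/p.png',np.vstack(out)[:,:,::-1])
```

```text
[[0.455 0.181]
 [0.462 0.08 ]
 [0.404 0.072]
 [0.397 0.177]]
lever mid [0.42955145 0.12737035]
```

View pics/p.png

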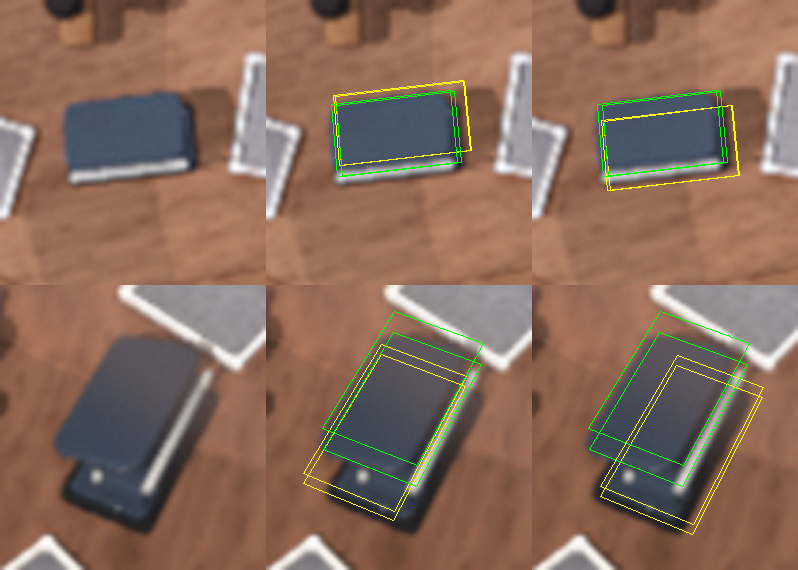

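```bash
cat > plan.py <<'E'
from rig import *
import numpy as np, sys
# args: psi then x,y,z waypoints ; prints turn (units of 120 deg about tool z) then shifts in tool axes (units of 30 mm)
s=read_state(); R=np.array(s['tcp_rot']); p=np.array(s['position']); psi0=np.degrees(np.arctan2(R[1,0],R[0,0])); psi=float(sys.argv[1])
t=-(psi-psi0); print('t',round(s['time_s'],1),'pos',p.round(4),'psi',psi0.round(1),'open',round(s['opening']*87,1),'mm gf',round(s['grasp_force'],1),'| turn',round(t/120,3),'rows',round(abs(t)/7,1))
a=np.radians(psi); T=np.array([[np.cos(a),np.sin(a),0],[np.sin(a),-np.cos(a),0],[0,0,-1]])
for w in sys.argv[2:]:
    w=np.array([float(v) for v in w.split(',')]); d=T@(w-p)/.03; print('shift',d.round(2),'rows',np.ceil(max(np.abs(d).max(),np.linalg.norm(d)/1.3))); p=w
E
python3 plan.py 95.5 .45,-.2,.2 .431,.131,.12 .431,.131,.036
```

```text
t 2.4 pos [ 0.2735 -0.562   0.2226] psi 25.9 open 87.0 mm gf 0.0 | turn -0.58 rows 9.9
shift [11.45  7.01  0.75] rows 12.0
shift [11.04  0.43  2.67] rows 12.0
shift [0.  0.  2.8] rows 3.0
```

Emit:
{"method": "move_arm", "body": {
  "increments": [
    [[0, 0, 0], [0, 0, -0.058], 0],
    [[0, 0, 0], [0, 0, -0.058], 0],
    [[0, 0, 0], [0, 0, -0.058], 0],
    [[0, 0, 0], [0, 0, -0.058], 0],
    [[0, 0, 0], [0, 0, -0.058], 0],
    [[0, 0, 0], [0, 0, -0.058], 0],
    [[0, 0, 0], [0, 0, -0.058], 0],
    [[0, 0, 0], [0, 0, -0.058], 0],
    [[0, 0, 0], [0, 0, -0.058], 0],
    [[0, 0, 0], [0, 0, -0.058], 0],
    [[0.9, 0.6, 0.05], [0, 0, 0], 0],
    [[0.9, 0.6, 0.05], [0, 0, 0], 0],
    [[0.9, 0.6, 0.05], [0, 0, 0], 0],
    [[0.9, 0.6, 0.05], [0, 0, 0], 0],
    [[0.9, 0.6, 0.05], [0, 0, 0], 0],
    [[0.9, 0.6, 0.05], [0, 0, 0], 0],
    [[0.9, 0.6, 0.05], [0, 0, 0], 0],
    [[0.9, 0.6, 0.05], [0, 0, 0], 0],
    [[0.9, 0.6, 0.05], [0, 0, 0], 0],
    [[0.9, 0.6, 0.05], [0, 0, 0], 0]
  ]
}}

```text
time_s: 4.07
position: [0.4271, -0.2745, 0.2077]
tcp_rot: [[-0.096, 0.995, 0.0], [0.995, 0.096, -0.0], [-0.0, 0.0, -1.0]]
force: [0.6, -0.4, -0.8]
opening: 0.998
grasp_force: 0.0
```

```bash
python3 plan.py 95.5  .431,.131,.12 .431,.131,.036
```

```text
t 4.1 pos [ 0.4271 -0.2745  0.2077] psi 95.5 open 86.8 mm gf 0.0 | turn 0.0 rows 0.0
shift [13.44  1.42  2.92] rows 14.0
shift [0.  0.  2.8] rows 3.0
```

Emit:
{"method": "move_arm", "body": {
  "increments": [
    [[0.96, 0.1, 0.2], [0, 0, 0], 0],
    [[0.96, 0.1, 0.2], [0, 0, 0], 0],
    [[0.96, 0.1, 0.2], [0, 0, 0], 0],
    [[0.96, 0.1, 0.2], [0, 0, 0], 0],
    [[0.96, 0.1, 0.2], [0, 0, 0], 0],
    [[0.96, 0.1, 0.2], [0, 0, 0], 0],
    [[0.96, 0.1, 0.2], [0, 0, 0], 0],
    [[0.96, 0.1, 0.2], [0, 0, 0], 0],
    [[0.96, 0.1, 0.2], [0, 0, 0], 0],
    [[0.96, 0.1, 0.2], [0, 0, 0], 0],
    [[0.96, 0.1, 0.2], [0, 0, 0], 0],
    [[0.96, 0.1, 0.2], [0, 0, 0], 0],
    [[0.96, 0.1, 0.2], [0, 0, 0], 0],
    [[0.96, 0.1, 0.2], [0, 0, 0], 0],
    [[0, 0, 0], [0, 0, 0], 0]
  ]
}}

```text
time_s: 5.32
position: [0.4287, 0.1333, 0.123]
tcp_rot: [[-0.101, 0.995, -0.001], [0.995, 0.101, 0.001], [0.001, -0.001, -1.0]]
force: [0.5, -0.1, 0.8]
opening: 1.003
grasp_force: 0.0
```

```bash
python3 plan.py 95.5  .431,.131,.12 .431,.131,.036
python3 - <<'E'
from look import *
c=capture('side'); s=read_state(); u=proj(c,s['position']).astype(int); print(u)
a=c['img'][220:340,270:400]; cv2.imwrite('pics/q.png',cv2.resize(a,None,fx=4,fy=4,interpolation=cv2.INTER_CUBIC)[:,:,::-1])
E
```

```text
t 5.3 pos [0.4287 0.1333 0.123 ] psi 95.8 open 87.2 mm gf 0.0 | turn 0.003 rows 0.0
shift [-0.08  0.07  0.1 ] rows 1.0
shift [0.  0.  2.8] rows 3.0
[331 251]
```

View pics/q.png

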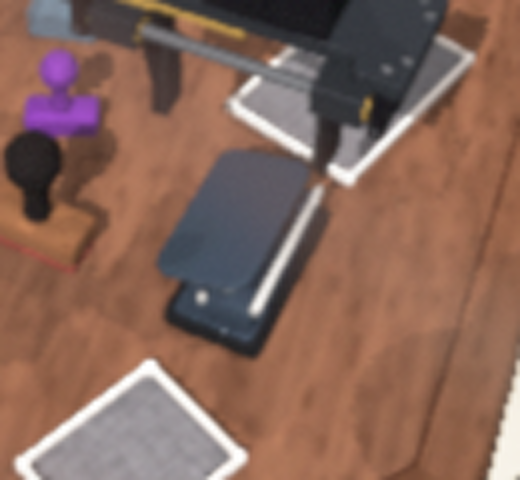

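Run:
```python
from look import *
c=capture('side')
for z in(.045,.055): print(z,[ray(c,(270+u/4,220+v/4),z)[:2].round(3).tolist() for u,v in((228,152),(314,172),(248,287),(160,265),(237,219))])
```

```text
0.045 [[0.46, 0.094], [0.408, 0.08], [0.4, 0.174], [0.451, 0.187], [0.43, 0.136]]
0.055 [[0.456, 0.101], [0.404, 0.088], [0.397, 0.181], [0.447, 0.194], [0.426, 0.143]]
```

Emit:
{"method": "move_arm", "body": {
  "increments": [
    [[0, 0, 0.7], [0, 0, 0], 0],
    [[0, 0, 0.7], [0, 0, 0], 0],
    [[0, 0, 0.6], [0, 0, 0], 0],
    [[0, 0, 0.5], [0, 0, 0], 0],
    [[0, 0, 0.4], [0, 0, 0], 0],
    [[0, 0, 0], [0, 0, 0], 0],
    [[0, 0, 0], [0, 0, 0], 1],
    [[0, 0, 0], [0, 0, 0], 1],
    [[0, 0, 0], [0, 0, 0], 1],
    [[0, 0, 0], [0, 0, 0], 1],
    [[0, 0, 0], [0, 0, 0], 1],
    [[0, 0, 0], [0, 0, 0], 1],
    [[0, 0, 0], [0, 0, 0], 1],
    [[0, 0, 0], [0, 0, 0], 1]
  ]
}}

```text
time_s: 6.58
position: [0.4312, 0.1295, 0.0373]
tcp_rot: [[-0.097, 0.995, 0.004], [0.995, 0.097, 0.0], [-0.0, 0.004, -1.0]]
force: [2.1, -1.1, 6.6]
opening: 0.688
grasp_force: 30.0
```

```bash
python3 plan.py 80.8 .431,.131,.10 .445,-.036,.1
```

```text
t 6.6 pos [0.4312 0.1295 0.0373] psi 95.5 open 59.9 mm gf 30.0 | turn 0.123 rows 2.1
shift [ 0.05 -0.02 -2.09] rows 3.0
shift [-5.42  1.35  0.  ] rows 6.0
```

Emit:
{"method": "move_arm", "body": {
  "increments": [
    [[0, 0, -0.5], [0, 0, 0], 1],
    [[0, 0, -0.8], [0, 0, 0], 1],
    [[0, 0, -0.8], [0, 0, 0], 1],
    [[0, 0, 0], [0, 0, 0.041], 1],
    [[0, 0, 0], [0, 0, 0.041], 1],
    [[0, 0, 0], [0, 0, 0.041], 1],
    [[-0.5, 0.14, 0], [0, 0, 0], 1],
    [[-0.8, 0.2, 0], [0, 0, 0], 1],
    [[-0.8, 0.2, 0], [0, 0, 0], 1],
    [[-0.8, 0.2, 0], [0, 0, 0], 1],
    [[-0.8, 0.2, 0], [0, 0, 0], 1],
    [[-0.8, 0.2, 0], [0, 0, 0], 1],
    [[-0.6, 0.14, 0], [0, 0, 0], 1],
    [[-0.3, 0.06, 0], [0, 0, 0], 1],
    [[0, 0, 0], [0, 0, 0], 1],
    [[0, 0, 0], [0, 0, 0], 1]
  ]
}}

```text
time_s: 7.92
position: [0.4419, -0.0362, 0.0991]
tcp_rot: [[0.161, 0.987, -0.003], [0.987, -0.161, 0.001], [0.001, -0.003, -1.0]]
force: [-1.0, -0.6, -3.0]
opening: 0.686
grasp_force: 30.0
```

```bash
python3 plan.py 80.8 .445,-.037,.1 .445,-.037,.0405
python3 - <<'E'
from look import *
o=[]
for n in('top','side'):
    c=capture(n); s=read_state(); u=proj(c,s['position']).astype(int); b=[u[0]-50,u[1]-45,u[0]+50,u[1]+55]
    im=cv2.resize(c['img'][b[1]:b[3],b[0]:b[2]],None,fx=4,fy=4,interpolation=cv2.INTER_CUBIC)
    # expected object base outline if held as planned
    for yaw,org in((np.radians(170.8),(.439,-.036)),):
        co,si=np.cos(yaw),np.sin(yaw)
        for (x0,x1,y0,y1,z0,z1),col in zip(M['hole_punch'],((255,255,0),(0,255,0))):
            q=[(proj(c,[org[0]+(co*x-si*y)/1e3,org[1]+(si*x+co*y)/1e3,(z0 if z0==0 else z1)/1e3+s['position'][2]-.037])-b[:2]+.5)*4 for x,y in((x0,y0),(x1,y0),(x1,y1),(x0,y1))]
            cv2.polylines(im,[np.int32(q)],True,col,1)
    o.append(im)
cv2.imwrite('pics/r.png',np.hstack(o)[:,:,::-1])
E
```

```text
t 7.9 pos [ 0.4419 -0.0362  0.0991] psi 80.7 open 59.7 mm gf 30.0 | turn -0.001 rows 0.0
shift [-0.01  0.11 -0.03] rows 1.0
shift [0.   0.   1.98] rows 2.0
```

View pics/r.png

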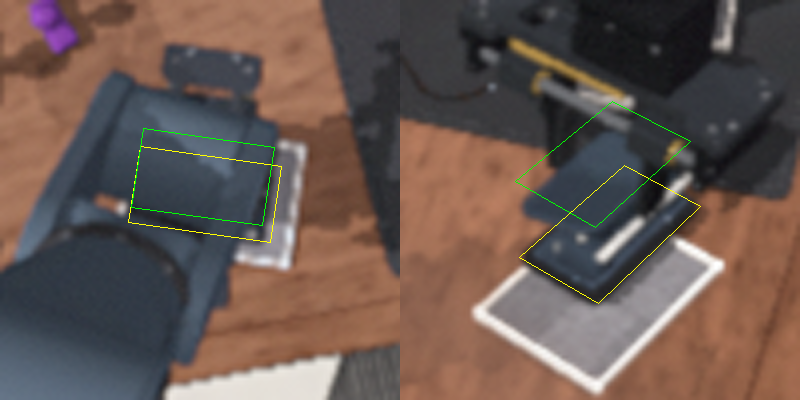

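Emit:
{"method": "move_arm", "body": {
  "increments": [
    [[0, 0.08, 0.5], [0, 0, 0], 1],
    [[0, 0, 0.5], [0, 0, 0], 1],
    [[0, 0, 0.4], [0, 0, 0], 1],
    [[0, 0, 0.3], [0, 0, 0], 1],
    [[0, 0, 0.15], [0, 0, 0], 1],
    [[0, 0, 0.05], [0, 0, 0], 1],
    [[0, 0, 0], [0, 0, 0], 1],
    [[0, 0, 0], [0, 0, 0], 1]
  ]
}}

```text
time_s: 8.68
position: [0.4457, -0.0371, 0.0429]
tcp_rot: [[0.16, 0.987, 0.001], [0.987, -0.16, -0.0], [-0.0, 0.001, -1.0]]
force: [-0.1, -0.3, -2.6]
opening: 0.689
grasp_force: 30.0
```

Emit:
{"method": "move_arm", "body": {
  "increments": [
    [[0, 0, 0.06], [0, 0, 0], 1],
    [[0, 0, 0.03], [0, 0, 0], 1],
    [[0, 0, 0], [0, 0, 0], 0],
    [[0, 0, 0], [0, 0, 0], 0],
    [[0, 0, 0], [0, 0, 0], 0],
    [[0, 0, 0], [0, 0, 0], 0],
    [[0, 0, 0], [0, 0, 0], 0],
    [[0, 0, -0.5], [0, 0, 0], 0],
    [[0, 0, -1], [0, 0, 0], 0],
    [[0, 0, -1], [0, 0, 0], 0],
    [[0, 0, -1], [0, 0, 0], 0],
    [[0, 0, 0], [0, 0, -0.055], 0],
    [[0, 0, 0], [0, 0, -0.055], 0],
    [[0, 0, 0], [0, 0, -0.055], 0],
    [[0, 0, 0], [0, 0, -0.053], 0],
    [[0, 0, 0], [0, 0, 0], 0]
  ]
}}

```text
time_s: 10.02
position: [0.4453, -0.0372, 0.145]
tcp_rot: [[-0.293, 0.956, 0.0], [0.956, 0.293, -0.0], [-0.0, 0.0, -1.0]]
force: [0.1, -0.8, -0.1]
opening: 1.003
grasp_force: 0.0
```

```bash
python3 plan.py 107 .605,.338,.12 .605,.338,.015
python3 - <<'E'
from look import *
# stapler refine: mid of the arm's top from the top & side views
c=capture('top'); 
P=[(30,303),(183,265),(191,297),(38,338)]
Q=np.array([ray(c,((u+.5)/4-.5+165,(v+.5)/4-.5+125),.035)[:2] for u,v in P]); print(Q.round(3).tolist(),Q.mean(0).round(4))
m=(mask(c,'stapler')[180:220,160:225]>.5).astype(np.uint8); pts=np.argwhere(m)[:,::-1]+[160,180]
w=np.array([ray(c,q,.04)[:2] for q in pts]); print(cv2.minAreaRect(np.float32(w*1000)))
c=capture('side'); print([ray(c,(170+u/2.4,125+v/2.4),.047)[:2].round(3).tolist() for u,v in((132,376),(78,495))])
E
```

```text
t 10.0 pos [ 0.4453 -0.0372  0.145 ] psi 107.1 open 87.3 mm gf 0.0 | turn 0.0 rows 0.0
shift [10.4   8.75  0.83] rows 11.0
shift [0.  0.  3.5] rows 4.0
[[0.601, 0.399], [0.631, 0.27], [0.603, 0.263], [0.571, 0.392]] [0.6019 0.3309]
((600.1658325195312, 330.17437744140625), (34.25637435913086, 137.91888427734375), 15.714253425598145)
[[0.624, 0.28], [0.579, 0.4]]
```

Emit:
{"method": "move_arm", "body": {
  "increments": [
    [[0.9, 0.75, 0], [0, 0, 0], 0],
    [[0.9, 0.75, 0], [0, 0, 0], 0],
    [[0.9, 0.75, 0], [0, 0, 0], 0],
    [[0.9, 0.75, 0], [0, 0, 0], 0],
    [[0.9, 0.75, 0], [0, 0, 0], 0],
    [[0.9, 0.75, 0], [0, 0, 0], 0],
    [[0.9, 0.75, 0], [0, 0, 0], 0],
    [[0.9, 0.75, 0], [0, 0, 0], 0],
    [[0.9, 0.75, 0], [0, 0, 0], 0],
    [[0.9, 0.75, 0], [0, 0, 0], 0],
    [[0.9, 0.75, 0], [0, 0, 0], 0],
    [[0.45, 0.35, 0.8], [0, 0, 0], 0],
    [[0, 0, 0.8], [0, 0, 0], 0],
    [[0, 0, 0.7], [0, 0, 0], 0],
    [[0, 0, 0], [0, 0, 0], 0],
    [[0, 0, 0], [0, 0, 0], 0]
  ]
}}

```text
time_s: 11.45
position: [0.6004, 0.3346, 0.0741]
tcp_rot: [[-0.29, 0.957, -0.004], [0.957, 0.29, -0.001], [-0.0, -0.004, -1.0]]
force: [-0.2, 0.1, -0.0]
opening: 0.997
grasp_force: 0.0
```

```bash
python3 plan.py 107 .602,.335,.015
python3 - <<'E'
from look import *
o=[]
for n in('top','side'):
    c=capture(n); s=read_state(); u=proj(c,s['position']).astype(int); b=[u[0]-50,u[1]-45,u[0]+50,u[1]+55]
    im=cv2.resize(c['img'][b[1]:b[3],b[0]:b[2]],None,fx=4,fy=4,interpolation=cv2.INTER_CUBIC)
    R=np.array(s['tcp_rot'])
    for k in(-.0435,0,.0435):
        for z in(s['position'][2],.047): cv2.circle(im,tuple(np.int32((proj(c,[*(np.array(s['position'])+k*R[:,1])[:2],z])-b[:2]+.5)*4)),2,(0,255,0) if z==.047 else (255,0,0),-1)
    o.append(im)
cv2.imwrite('pics/s.png',np.hstack(o)[:,:,::-1])
c=capture('side'); save(c,'side1')
E
```

```text
t 11.4 pos [0.6004 0.3346 0.0741] psi 106.9 open 86.7 mm gf 0.0 | turn -0.001 rows 0.0
shift [-0.    0.05  1.97] rows 2.0
```

View pics/s.png

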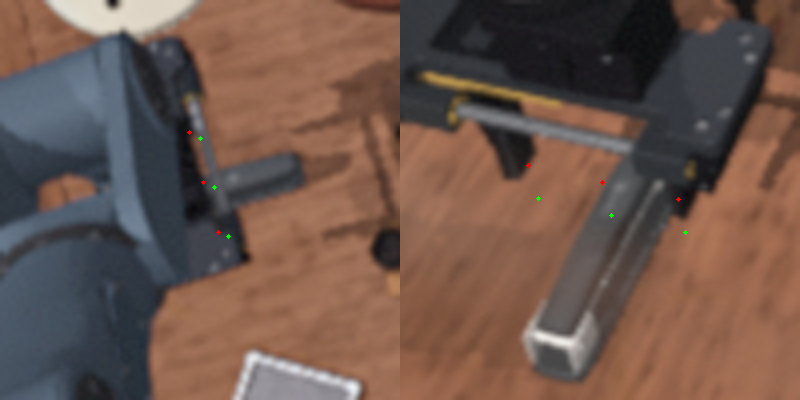

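Emit:
{"method": "move_arm", "body": {
  "increments": [
    [[0, 0.1, 0.6], [0, 0, 0], 0],
    [[0, 0, 0.6], [0, 0, 0], 0],
    [[0, 0, 0.5], [0, 0, 0], 0],
    [[0, 0, 0.25], [0, 0, 0], 0],
    [[0, 0, 0], [0, 0, 0], 0],
    [[0, 0, 0], [0, 0, 0], 1],
    [[0, 0, 0], [0, 0, 0], 1],
    [[0, 0, 0], [0, 0, 0], 1],
    [[0, 0, 0], [0, 0, 0], 1],
    [[0, 0, 0], [0, 0, 0], 1],
    [[0, 0, 0], [0, 0, 0], 1],
    [[0, 0, 0], [0, 0, 0], 1],
    [[0, 0, 0], [0, 0, 0], 1],
    [[0, 0, 0], [0, 0, 0], 1],
    [[0, 0, 0], [0, 0, 0], 1]
  ]
}}

```text
time_s: 12.85
position: [0.6046, 0.3358, 0.0173]
tcp_rot: [[-0.291, 0.957, -0.0], [0.957, 0.291, -0.0], [0.0, -0.0, -1.0]]
force: [-1.2, -0.9, 0.1]
opening: 0.326
grasp_force: 0.0
```

```bash
python3 plan.py 107 .6,.335,.14 .55,.0,.16 .524,-.398,.14
python3 - <<'E'
from look import *
s=read_state();p=np.array(s['position'])
# place of end of stapler as seen in side picture
c=capture('side'); u=proj(c,p).astype(int); b=[max(0,u[0]-60),u[1]-45,u[0]+60,min(400,u[1]+75)]
cv2.imwrite('pics/t.png',cv2.resize(c['img'][b[1]:b[3],b[0]:b[2]],None,fx=4,fy=4,interpolation=cv2.INTER_CUBIC)[:,:,::-1]); print(b)
E
```

```text
t 12.8 pos [0.6046 0.3358 0.0173] psi 106.9 open 28.3 mm gf 0.0 | turn -0.0 rows 0.0
shift [ 0.02 -0.16 -4.09] rows 5.0
shift [-10.19  -4.86  -0.67] rows 11.0
shift [-12.43  -4.71   0.67] rows 13.0
[np.int64(156), np.int64(265), np.int64(276), np.int64(385)]
```

View pics/t.png

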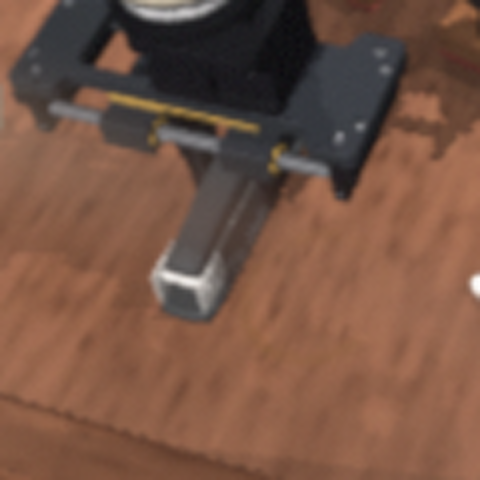

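Emit:
{"method": "move_arm", "body": {
  "increments": [
    [[0, 0, 0], [0, 0, 0], 1],
    [[0, 0, 0], [0, 0, 0], 1],
    [[0, 0, 0], [0, 0, 0], 1],
    [[0, 0, 0], [0, 0, 0], 1],
    [[0, 0, -0.5], [0, 0, 0], 1],
    [[0, 0, -0.9], [0, 0, 0], 1],
    [[0, 0, -0.9], [0, 0, 0], 1],
    [[0, 0, -0.9], [0, 0, 0], 1],
    [[0, 0, -0.9], [0, 0, 0], 1],
    [[0, 0, -0.9], [0, 0, 0], 1],
    [[0, 0, 0], [0, 0, 0], 1]
  ]
}}

```text
time_s: 13.82
position: [0.6079, 0.3373, 0.175]
tcp_rot: [[-0.292, 0.956, 0.011], [0.957, 0.292, 0.004], [0.001, 0.012, -1.0]]
force: [0.9, 0.5, -1.2]
opening: 0.25
grasp_force: 30.0
```

```bash
python3 plan.py 107 .55,.0,.165 .524,-.398,.10
```

```text
t 13.8 pos [0.6079 0.3373 0.175 ] psi 107.0 open 21.7 mm gf 30.0 | turn -0.0 rows 0.0
shift [-10.19  -5.13   0.33] rows 11.0
shift [-12.43  -4.71   2.17] rows 13.0
```

Emit:
{"method": "move_arm", "body": {
  "increments": [
    [[-0.5, -0.2, 0], [0, 0, 0], 1],
    [[-0.9, -0.4, 0], [0, 0, 0], 1],
    [[-0.9, -0.4, 0], [0, 0, 0], 1],
    [[-0.9, -0.4, 0], [0, 0, 0], 1],
    [[-0.9, -0.4, 0], [0, 0, 0], 1],
    [[-0.9, -0.4, 0], [0, 0, 0], 1],
    [[-0.9, -0.4, 0], [0, 0, 0], 1],
    [[-0.9, -0.4, 0], [0, 0, 0], 1],
    [[-0.9, -0.4, 0], [0, 0, 0], 1],
    [[-0.9, -0.4, 0], [0, 0, 0], 1],
    [[-0.9, -0.4, 0], [0, 0, 0], 1],
    [[-0.9, -0.4, 0], [0, 0, 0], 1],
    [[-0.9, -0.4, 0], [0, 0, 0], 1],
    [[-0.9, -0.4, 0], [0, 0, 0], 1],
    [[-0.9, -0.4, 0], [0, 0, 0], 1],
    [[-0.9, -0.4, 0], [0, 0, 0], 1],
    [[-0.9, -0.4, 0], [0, 0, 0], 1],
    [[-0.9, -0.4, 0], [0, 0, 0], 1],
    [[-0.9, -0.4, 0], [0, 0, 0], 1]
  ]
}}

```text
time_s: 15.4
position: [0.537, -0.2089, 0.1669]
tcp_rot: [[-0.291, 0.957, -0.002], [0.957, 0.291, 0.001], [0.002, -0.001, -1.0]]
force: [0.2, -0.7, -1.5]
opening: 0.248
grasp_force: 30.0
```

```bash
python3 plan.py 107 .524,-.398,.10
```

```text
t 15.4 pos [ 0.537  -0.2089  0.1669] psi 106.9 open 21.6 mm gf 30.0 | turn -0.001 rows 0.0
shift [-5.9  -2.26  2.23] rows 6.0
```

Emit:
{"method": "move_arm", "body": {
  "increments": [
    [[-0.9, -0.35, 0.1], [0, 0, 0], 1],
    [[-0.9, -0.35, 0.4], [0, 0, 0], 1],
    [[-0.9, -0.35, 0.4], [0, 0, 0], 1],
    [[-0.9, -0.35, 0.4], [0, 0, 0], 1],
    [[-0.9, -0.35, 0.4], [0, 0, 0], 1],
    [[-0.9, -0.35, 0.4], [0, 0, 0], 1],
    [[-0.5, -0.15, 0.15], [0, 0, 0], 1],
    [[0, 0, 0.2], [0, 0, 0], 1],
    [[0, 0, 0.3], [0, 0, 0], 1],
    [[0, 0, 0], [0, 0, 0], 1],
    [[0, 0, 0], [0, 0, 0], 1]
  ]
}}

```text
time_s: 16.32
position: [0.5249, -0.3944, 0.0842]
tcp_rot: [[-0.293, 0.956, -0.002], [0.956, 0.293, 0.003], [0.003, -0.001, -1.0]]
force: [-0.7, -0.5, -1.3]
opening: 0.25
grasp_force: 30.0
```

```bash
python3 plan.py 107 .524,-.398,.0225
python3 - <<'E'
from look import *
o=[]
for n in('top','side'):
    c=capture(n); s=read_state(); u=proj(c,s['position']).astype(int); b=[u[0]-40,u[1]-35,u[0]+40,u[1]+45]
    im=cv2.resize(c['img'][b[1]:b[3],b[0]:b[2]],None,fx=5,fy=5,interpolation=cv2.INTER_CUBIC)
    org=(.524,-.398); yaw=np.radians(17);co,si=np.cos(yaw),np.sin(yaw); h=s['position'][2]-.0165
    for z,w,l,col in((.011,31,87,(255,0,0)),(h,17,72.5,(255,255,0)),(h+.047,12,72.5,(0,255,0))):
        q=[(proj(c,[org[0]+(co*x-si*y)/1e3,org[1]+(si*x+co*y)/1e3,z])-b[:2]+.5)*5 for x,y in((-w,-l),(w,-l),(w,l),(-w,l))]
        cv2.polylines(im,[np.int32(q)],True,col,1)
    o.append(im)
cv2.imwrite('pics/v.png',np.hstack(o)[:,:,::-1])
E
```

```text
t 16.3 pos [ 0.5249 -0.3944  0.0842] psi 107.0 open 21.8 mm gf 30.0 | turn 0.0 rows 0.0
shift [-0.11 -0.06  2.06] rows 3.0
```

View pics/v.png

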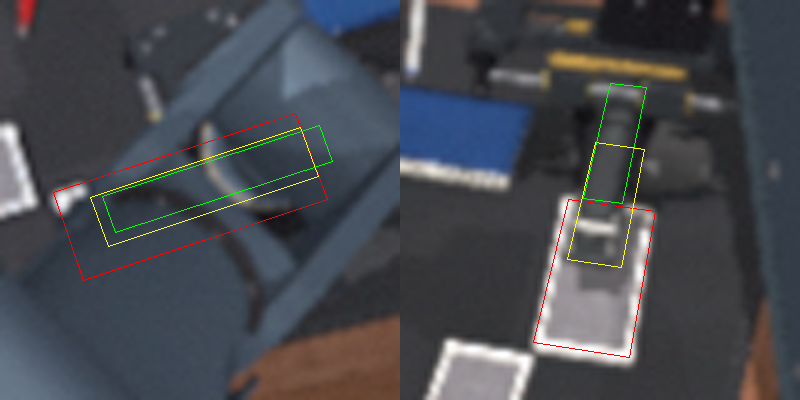

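Emit:
{"method": "move_arm", "body": {
  "increments": [
    [[-0.11, -0.05, 0.3], [0, 0, 0], 1],
    [[0, 0, 0.5], [0, 0, 0], 1],
    [[0, 0, 0.5], [0, 0, 0], 1],
    [[0, 0, 0.4], [0, 0, 0], 1],
    [[0, 0, 0.2], [0, 0, 0], 1],
    [[0, 0, 0.05], [0, 0, 0], 1],
    [[0, 0, 0], [0, 0, 0], 1],
    [[0, 0, 0], [0, 0, 0], 1]
  ]
}}

```text
time_s: 17.08
position: [0.5253, -0.401, 0.0268]
tcp_rot: [[-0.292, 0.957, 0.001], [0.957, 0.292, -0.001], [-0.001, 0.0, -1.0]]
force: [0.2, -0.8, -1.9]
opening: 0.249
grasp_force: 30.0
```

Emit:
{"method": "move_arm", "body": {
  "increments": [
    [[0, 0, 0.06], [0, 0, 0], 1],
    [[0, 0, 0.03], [0, 0, 0], 1],
    [[0, 0, 0], [0, 0, 0], 0.3],
    [[0, 0, 0], [0, 0, 0], 0.3],
    [[0, 0, 0], [0, 0, 0], 0.3],
    [[0, 0, 0], [0, 0, 0], 0.3],
    [[0, 0, 0], [0, 0, 0], 0.3],
    [[0, 0, 0], [0, 0, 0], 0.3],
    [[0, 0, -0.3], [0, 0, 0], 0.3],
    [[0, 0, -0.9], [0, 0, 0], 0],
    [[0, 0, -0.9], [0, 0, 0], 0],
    [[0, 0, -0.9], [0, 0, 0], 0],
    [[0, 0, -0.9], [0, 0, 0], 0],
    [[0, 0, 0], [0, 0, -0.033], 0]
  ]
}}

```text
time_s: 18.25
position: [0.5277, -0.4035, 0.1478]
tcp_rot: [[-0.358, 0.934, 0.008], [0.934, 0.358, -0.009], [-0.011, 0.005, -1.0]]
force: [0.9, -0.3, 0.4]
opening: 0.958
grasp_force: 0.0
```

```bash
python3 plan.py 111 .53,-.05,.145 .642,-.001,.1 .642,-.001,.008
```

```text
t 18.2 pos [ 0.5277 -0.4035  0.1478] psi 111.0 open 83.4 mm gf 0.0 | turn -0.0 rows 0.0
shift [10.97  4.29  0.09] rows 11.0
shift [0.19 4.07 1.5 ] rows 5.0
shift [0.   0.   3.07] rows 4.0
```

Emit:
{"method": "move_arm", "body": {
  "increments": [
    [[1, 0.39, 0], [0, 0, 0], 0],
    [[1, 0.39, 0], [0, 0, 0], 0],
    [[1, 0.39, 0], [0, 0, 0], 0],
    [[1, 0.39, 0], [0, 0, 0], 0],
    [[1, 0.39, 0], [0, 0, 0], 0],
    [[1, 0.39, 0], [0, 0, 0], 0],
    [[1, 0.39, 0], [0, 0, 0], 0],
    [[1, 0.39, 0], [0, 0, 0], 0],
    [[1, 0.39, 0], [0, 0, 0], 0],
    [[1, 0.39, 0], [0, 0, 0], 0],
    [[1, 0.39, 0], [0, 0, 0], 0],
    [[0.04, 0.8, 0.3], [0, 0, 0], 0],
    [[0.04, 0.8, 0.3], [0, 0, 0], 0],
    [[0.04, 0.8, 0.3], [0, 0, 0], 0],
    [[0.04, 0.8, 0.3], [0, 0, 0], 0],
    [[0.04, 0.8, 0.3], [0, 0, 0], 0],
    [[0, 0, 0], [0, 0, 0], 0],
    [[0, 0, 0], [0, 0, 0], 0]
  ]
}}

```text
time_s: 19.75
position: [0.6377, 0.0025, 0.0955]
tcp_rot: [[-0.358, 0.934, -0.0], [0.934, 0.358, -0.0], [-0.0, -0.0, -1.0]]
force: [-0.0, 0.6, -0.4]
opening: 1.0
grasp_force: 0.0
```

```bash
python3 plan.py 111 .642,-.001,.008
python3 - <<'E'
from look import *
c=capture('side'); save(c,'side2')
o=[]
for u,r,f in(((383,163),24,8),((360,238),40,4.8)):
    o.append(cv2.resize(c['img'][u[1]-r:u[1]+r,u[0]-r:u[0]+r],(384,384),interpolation=cv2.INTER_CUBIC))
cv2.imwrite('pics/w.png',np.hstack(o)[:,:,::-1])
fit([c],'hole_punch',(.439,-.036),[np.radians(170)],.003)
E
```

```text
t 19.8 pos [0.6377 0.0025 0.0955] psi 111.0 open 87.0 mm gf 0.0 | turn -0.0 rows 0.0
shift [-0.16  0.09  2.92] rows 3.0
hole_punch [ 0.4286 -0.0175] 167.5 0.183
```

View pics/w.png

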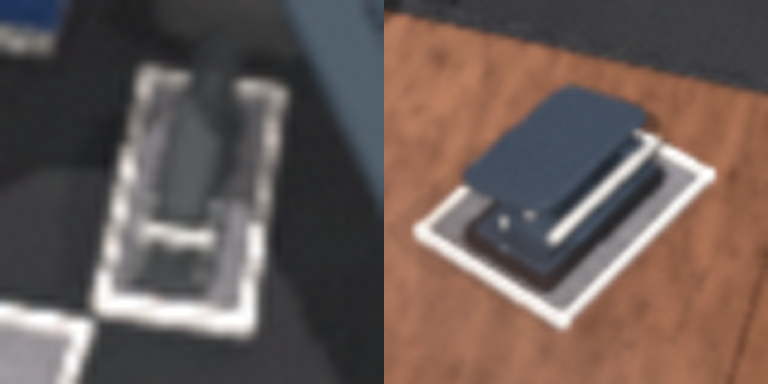

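Emit:
{"method": "move_arm", "body": {
  "increments": [
    [[-0.16, 0.09, 0.8], [0, 0, 0], 0],
    [[0, 0, 0.8], [0, 0, 0], 0],
    [[0, 0, 0.7], [0, 0, 0], 0],
    [[0, 0, 0.45], [0, 0, 0], 0],
    [[0, 0, 0.15], [0, 0, 0], 0],
    [[0, 0, 0], [0, 0, 0], 0],
    [[0, 0, 0], [0, 0, 0], 1],
    [[0, 0, 0], [0, 0, 0], 1],
    [[0, 0, 0], [0, 0, 0], 1],
    [[0, 0, 0], [0, 0, 0], 1],
    [[0, 0, 0], [0, 0, 0], 1],
    [[0, 0, 0], [0, 0, 0], 1],
    [[0, 0, 0], [0, 0, 0], 1],
    [[0, 0, 0], [0, 0, 0], 1],
    [[0, 0, 0], [0, 0, 0], 1],
    [[0, 0, 0], [0, 0, 0], 1]
  ]
}}

```text
time_s: 21.13
position: [0.6417, -0.0015, 0.0089]
tcp_rot: [[-0.357, 0.934, 0.0], [0.934, 0.357, 0.0], [-0.0, 0.0, -1.0]]
force: [-0.9, 0.9, 0.7]
opening: 0.553
grasp_force: 30.0
```

```bash
python3 plan.py 111 .64,0,.17
```

```text
t 21.1 pos [ 0.6417 -0.0015  0.0089] psi 110.9 open 48.1 mm gf 30.0 | turn -0.001 rows 0.0
shift [ 0.07 -0.04 -5.37] rows 6.0
```

Emit:
{"method": "move_arm", "body": {
  "increments": [
    [[0, 0, -0.5], [0, 0, 0], 1],
    [[0, 0, -0.9], [0, 0, 0], 1],
    [[0, 0, -0.9], [0, 0, 0], 1],
    [[0, 0, -0.9], [0, 0, 0], 1],
    [[0, 0, -0.9], [0, 0, 0], 1],
    [[0, 0, -0.9], [0, 0, 0], 1],
    [[0, -0.5, 0], [0, 0, 0], 1],
    [[0, -0.5, 0], [0, 0, 0], 1],
    [[0, 0, 0], [0, 0, 0.053], 1],
    [[0, 0, 0], [0, 0, 0.053], 1],
    [[0, 0, 0], [0, 0, 0.053], 1],
    [[0, 0, 0], [0, 0, 0.053], 1],
    [[0, 0, 0], [0, 0, 0.053], 1],
    [[0, 0, 0], [0, 0, 0.053], 1],
    [[0, 0, 0], [0, 0, 0], 1]
  ]
}}

```text
time_s: 22.38
position: [0.6131, -0.0122, 0.1582]
tcp_rot: [[0.298, 0.954, -0.001], [0.954, -0.298, 0.0], [-0.0, -0.001, -1.0]]
force: [-0.4, -0.8, -0.1]
opening: 0.551
grasp_force: 30.0
```

```bash
python3 plan.py 73 .414,.279,.08 .414,.279,.011
```

```text
t 22.4 pos [ 0.6131 -0.0122  0.1582] psi 72.6 open 48.0 mm gf 30.0 | turn -0.003 rows 0.1
shift [ 7.34 -9.19  2.61] rows 10.0
shift [0.  0.  2.3] rows 3.0
```

Emit:
{"method": "move_arm", "body": {
  "increments": [
    [[0.6, -0.75, 0], [0, 0, 0], 1],
    [[0.7, -0.9, 0], [0, 0, 0], 1],
    [[0.7, -0.9, 0], [0, 0, 0], 1],
    [[0.7, -0.9, 0], [0, 0, 0], 1],
    [[0.7, -0.9, 0], [0, 0, 0], 1],
    [[0.7, -0.9, 0], [0, 0, 0], 1],
    [[0.7, -0.9, 0], [0, 0, 0], 1],
    [[0.7, -0.9, 0], [0, 0, 0], 1],
    [[0.7, -0.9, 0.2], [0, 0, 0], 1],
    [[0.7, -0.9, 0.5], [0, 0, 0], 1],
    [[0.44, -0.34, 0.8], [0, 0, 0], 1],
    [[0, 0, 0.8], [0, 0, 0], 1],
    [[0, 0, 0.5], [0, 0, 0], 1],
    [[0, 0, 0], [0, 0, 0], 1],
    [[0, 0, 0], [0, 0, 0], 1]
  ]
}}

```text
time_s: 23.63
position: [0.415, 0.2797, 0.0741]
tcp_rot: [[0.295, 0.956, -0.002], [0.956, -0.295, -0.001], [-0.001, -0.002, -1.0]]
force: [0.2, 0.1, 0.0]
opening: 0.551
grasp_force: 30.0
```

```bash
python3 plan.py 73 .414,.279,.012
```

```text
t 23.6 pos [0.415  0.2797 0.0741] psi 72.9 open 47.9 mm gf 30.0 | turn -0.001 rows 0.0
shift [-0.03 -0.02  2.07] rows 3.0
```

Emit:
{"method": "move_arm", "body": {
  "increments": [
    [[0, 0, 0.5], [0, 0, 0], 1],
    [[0, 0, 0.6], [0, 0, 0], 1],
    [[0, 0, 0.5], [0, 0, 0], 1],
    [[0, 0, 0.3], [0, 0, 0], 1],
    [[0, 0, 0.1], [0, 0, 0], 1],
    [[0, 0, 0], [0, 0, 0], 1],
    [[0, 0, 0], [0, 0, 0], 1]
  ]
}}

```text
time_s: 24.22
position: [0.4162, 0.2799, 0.0154]
tcp_rot: [[0.297, 0.955, 0.001], [0.955, -0.297, 0.001], [0.001, 0.001, -1.0]]
force: [-0.6, -0.0, 0.1]
opening: 0.549
grasp_force: 30.0
```

```bash
python3 plan.py 90 .414,.279,.012
python3 - <<'E'
from look import *
# small stamp: foot yaw & knob, first pictures (crop 10x)
a=cv2.imread('pics/top0.png')[176:202,222:264]; b=cv2.imread('pics/side2.png')[232:282,225:305]
cv2.imwrite('pics/x.png',np.hstack([cv2.resize(a,(400,248),interpolation=cv2.INTER_CUBIC),cv2.resize(b,(397,248),interpolation=cv2.INTER_CUBIC)]))
E
```

```text
t 24.2 pos [0.4162 0.2799 0.0154] psi 72.7 open 47.8 mm gf 30.0 | turn -0.144 rows 2.5
shift [-0.03 -0.07  0.11] rows 1.0
```

View pics/x.png

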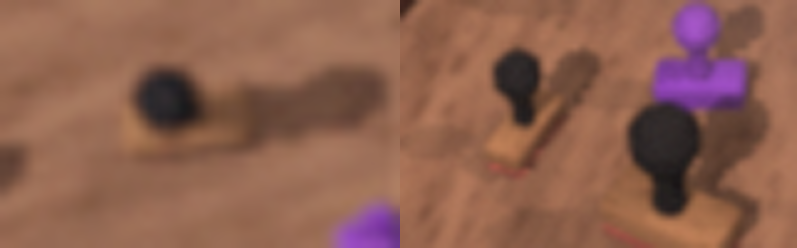

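Emit:
{"method": "move_arm", "body": {
  "increments": [
    [[0, 0, 0.06], [0, 0, 0], 1],
    [[0, 0, 0.03], [0, 0, 0], 1],
    [[0, 0, 0], [0, 0, 0], 0.2],
    [[0, 0, 0], [0, 0, 0], 0.2],
    [[0, 0, 0], [0, 0, 0], 0.2],
    [[0, 0, 0], [0, 0, 0], 0.2],
    [[0, 0, 0], [0, 0, 0], 0.2],
    [[0, 0, 0], [0, 0, 0], 0.2],
    [[0, 0, -0.3], [0, 0, 0], 0.2],
    [[0, 0, -0.9], [0, 0, 0], 0.2],
    [[0, 0, -0.9], [0, 0, 0], 0],
    [[0, 0, -0.9], [0, 0, 0], 0],
    [[0, 0, -0.9], [0, 0, 0], 0],
    [[0, 0, -0.4], [0, 0, 0], 0]
  ]
}}

```text
time_s: 25.38
position: [0.4169, 0.2804, 0.1447]
tcp_rot: [[0.297, 0.955, 0.005], [0.955, -0.297, 0.002], [0.004, 0.004, -1.0]]
force: [1.4, -0.1, -1.1]
opening: 0.975
grasp_force: 0.0
```

```bash
python3 plan.py 97 .642,.17,.15 .642,.17,.09 .642,.17,.034
python3 - <<'E'
from look import *
c=capture('side'); t=capture('top'); f=lambda u,v:(225+(u-400)/4.96,232+v/4.96); g=lambda u,v:(222+(u+.5)/9.524-.5,176+(v+.5)/9.524-.5)
P=[ray(c,f(*q),.018)[:2] for q in((520,163),(570,100))]; d=P[1]-P[0]; print('side edge',np.round(P,3).tolist(),np.degrees(np.arctan2(d[0],-d[1])))
P=[ray(t,g(*q),.009)[:2] for q in((122,152),(250,138))]; d=P[1]-P[0]; print('top edge',np.round(P,3).tolist(),np.degrees(np.arctan2(d[0],-d[1])))
for z in (.05,.055): print('knob',z,ray(c,f(517,74),z)[:2].round(4),ray(t,g(167,97),z)[:2].round(4))
fit([t,c],'clip_box',(.414,.279),[np.radians(-17)],.003)
o=c['img'][300:375,265:340]; cv2.imwrite('pics/y.png',cv2.resize(o,(375,375),interpolation=cv2.INTER_CUBIC)[:,:,::-1])
E
```

```text
t 25.4 pos [0.4169 0.2804 0.1447] psi 72.8 open 84.8 mm gf 0.0 | turn -0.202 rows 3.5
shift [-4.57  7.   -0.18] rows 7.0
shift [0. 0. 2.] rows 2.0
shift [0.   0.   1.87] rows 2.0
side edge [[0.625, 0.194], [0.63, 0.147]] 5.25872440755865
top edge [[0.631, 0.194], [0.635, 0.147]] 5.000348258500158
knob 0.05 [0.6433 0.1687] [0.6437 0.1698]
knob 0.055 [0.6399 0.172 ] [0.6428 0.1688]
clip_box [0.4045 0.2968] -21.4 1.584
```

View pics/y.png

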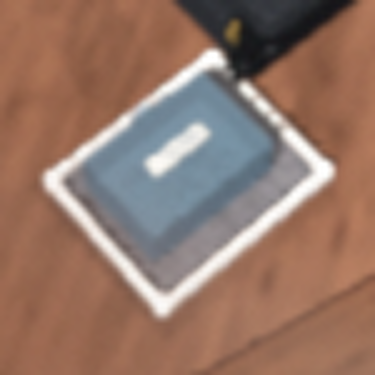

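Emit:
{"method": "move_arm", "body": {
  "increments": [
    [[0, 0, 0], [0, 0, -0.046], 0],
    [[0, 0, 0], [0, 0, -0.046], 0],
    [[0, 0, 0], [0, 0, -0.046], 0],
    [[0, 0, 0], [0, 0, -0.047], 0],
    [[-0.54, 0.9, 0], [0, 0, 0], 0],
    [[-0.54, 0.9, 0], [0, 0, 0], 0],
    [[-0.54, 0.9, 0], [0, 0, 0], 0],
    [[-0.54, 0.9, 0], [0, 0, 0], 0],
    [[-0.54, 0.9, 0], [0, 0, 0], 0],
    [[-0.54, 0.9, 0], [0, 0, 0], 0],
    [[-0.54, 0.9, 0], [0, 0, 0], 0],
    [[-0.53, 0.86, 0], [0, 0, 0], 0],
    [[0, 0, 0.7], [0, 0, 0], 0.3],
    [[0, 0, 0.7], [0, 0, 0], 0.3],
    [[0, 0, 0.3], [0, 0, 0], 0.3],
    [[0, 0, 0], [0, 0, 0], 0.3],
    [[0, 0, 0], [0, 0, 0], 0.3]
  ]
}}

```text
time_s: 26.9
position: [0.6395, 0.1696, 0.0888]
tcp_rot: [[-0.087, 0.996, -0.003], [0.996, 0.087, -0.0], [0.0, -0.003, -1.0]]
force: [0.7, 0.3, 1.0]
opening: 0.733
grasp_force: 0.0
```

```bash
python3 plan.py 95 .642,.17,.037
python3 - <<'E'
from look import *
c=capture('side'); s=read_state(); u=proj(c,s['position']).astype(int); b=[u[0]-30,u[1]-25,u[0]+40,u[1]+45]
im=cv2.resize(c['img'][b[1]:b[3],b[0]:b[2]],None,fx=6,fy=6,interpolation=cv2.INTER_CUBIC)
cv2.circle(im,tuple(np.int32((proj(c,s['position'])-b[:2]+.5)*6)),3,(255,0,0),-1)
cv2.imwrite('pics/z.png',im[:,:,::-1])
E
```

```text
t 26.9 pos [0.6395 0.1696 0.0888] psi 95.0 open 63.7 mm gf 0.0 | turn -0.0 rows 0.0
shift [0.01 0.08 1.73] rows 2.0
```

View pics/z.png

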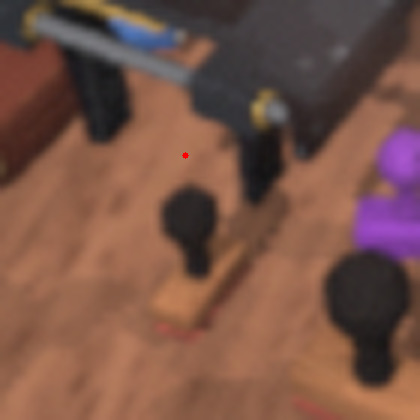

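Emit:
{"method": "move_arm", "body": {
  "increments": [
    [[0, 0.06, 0.5], [0, 0, 0], 0.3],
    [[0, 0, 0.5], [0, 0, 0], 0.3],
    [[0, 0, 0.5], [0, 0, 0], 0.3],
    [[0, 0, 0.2], [0, 0, 0], 0.3],
    [[0, 0, 0], [0, 0, 0], 0.3],
    [[0, 0, 0], [0, 0, 0], 1],
    [[0, 0, 0], [0, 0, 0], 1],
    [[0, 0, 0], [0, 0, 0], 1],
    [[0, 0, 0], [0, 0, 0], 1],
    [[0, 0, 0], [0, 0, 0], 1],
    [[0, 0, 0], [0, 0, 0], 1],
    [[0, 0, 0], [0, 0, 0], 1],
    [[0, 0, 0], [0, 0, 0], 1],
    [[0, 0, 0], [0, 0, 0], 1],
    [[0, 0, 0], [0, 0, 0], 1]
  ]
}}

```text
time_s: 28.2
position: [0.6426, 0.1697, 0.0393]
tcp_rot: [[-0.086, 0.996, 0.0], [0.996, 0.086, 0.0], [0.0, 0.0, -1.0]]
force: [-0.3, -0.2, 2.8]
opening: 0.257
grasp_force: 30.0
```

Emit:
{"method": "move_arm", "body": {
  "increments": [
    [[0, 0, -0.4], [0, 0, 0], 1],
    [[0, 0, -0.9], [0, 0, 0], 1],
    [[0, 0, -0.9], [0, 0, 0], 1],
    [[0, 0, -0.9], [0, 0, 0], 1],
    [[0, 0, -0.9], [0, 0, 0], 1],
    [[0, 0, 0], [0, 0, -0.042], 1],
    [[0, 0, 0], [0, 0, -0.042], 1],
    [[0, 0, 0], [0, 0, 0], 1]
  ]
}}

```text
time_s: 28.87
position: [0.6426, 0.1697, 0.1604]
tcp_rot: [[-0.261, 0.965, 0.001], [0.965, 0.261, 0.0], [-0.0, 0.001, -1.0]]
force: [0.4, 0.4, 0.0]
opening: 0.26
grasp_force: 30.0
```

```bash
python3 plan.py 105 .540,-.2465,.16
python3 - <<'E'
from look import *
# tray_small alone: keep long tray out of the window
C=[capture('top'),capture('side')]
for c in C:
    m=(mask(c,'tray_small')>.35).astype(np.uint8); u=proj(c,[.54,-.2465,.01]).round().astype(int); m=cv2.morphologyEx(m,cv2.MORPH_OPEN,np.ones((3,3)))
    n,l,st,ce=cv2.connectedComponentsWithStats(m,connectivity=4); k=l[u[1],u[0]]; pts=np.argwhere(l==k)[:,::-1]
    w=np.array([ray(c,p,.011)[:2] for p in pts]); print(st[k],cv2.minAreaRect(np.float32(w*1000)))
E
```

```text
t 28.9 pos [0.6426 0.1697 0.1604] psi 105.1 open 22.6 mm gf 30.0 | turn 0.001 rows 0.0
shift [-1.251e+01 -6.890e+00  1.000e-02] rows 13.0
[350 204  29  24 484] ((537.8109741210938, -247.57102966308594), (63.888511657714844, 87.43852996826172), 14.748035430908203)
[347 149  48  48 825] ((514.885009765625, -338.6089172363281), (300.80023193359375, 109.34144592285156), 82.05948638916016)
```

Emit:
{"method": "move_arm", "body": {
  "increments": [
    [[-0.5, -0.3, 0], [0, 0, 0], 1],
    [[-0.92, -0.507, 0], [0, 0, 0], 1],
    [[-0.92, -0.507, 0], [0, 0, 0], 1],
    [[-0.92, -0.507, 0], [0, 0, 0], 1],
    [[-0.92, -0.507, 0], [0, 0, 0], 1],
    [[-0.92, -0.507, 0], [0, 0, 0], 1],
    [[-0.92, -0.507, 0], [0, 0, 0], 1],
    [[-0.92, -0.507, 0], [0, 0, 0], 1],
    [[-0.92, -0.507, 0], [0, 0, 0], 1],
    [[-0.92, -0.507, 0], [0, 0, 0], 1],
    [[-0.92, -0.507, 0], [0, 0, 0], 1],
    [[-0.92, -0.507, 0], [0, 0, 0], 1],
    [[-0.92, -0.507, 0], [0, 0, 0], 1],
    [[-0.92, -0.507, 0], [0, 0, 0], 1],
    [[0, 0, 0.9], [0, 0, 0], 1],
    [[0, 0, 0.9], [0, 0, 0], 1],
    [[0, 0, 0.4], [0, 0, 0], 1],
    [[0, 0, 0], [0, 0, 0], 1],
    [[0, 0, 0], [0, 0, 0], 1]
  ]
}}

```text
time_s: 30.55
position: [0.5394, -0.2443, 0.0924]
tcp_rot: [[-0.259, 0.966, -0.002], [0.966, 0.259, 0.001], [0.002, -0.001, -1.0]]
force: [1.0, -0.0, 0.1]
opening: 0.259
grasp_force: 30.0
```

```bash
python3 plan.py 105 .539,-.247,.046
```

```text
t 30.6 pos [ 0.5394 -0.2443  0.0924] psi 105.0 open 22.5 mm gf 30.0 | turn 0.0 rows 0.0
shift [-0.08 -0.04  1.55] rows 2.0
```

Emit:
{"method": "move_arm", "body": {
  "increments": [
    [[-0.07, -0.03, 0.4], [0, 0, 0], 1],
    [[0, 0, 0.5], [0, 0, 0], 1],
    [[0, 0, 0.4], [0, 0, 0], 1],
    [[0, 0, 0.2], [0, 0, 0], 1],
    [[0, 0, 0.05], [0, 0, 0], 1],
    [[0, 0, 0], [0, 0, 0], 1],
    [[0, 0, 0], [0, 0, 0], 1]
  ]
}}

```text
time_s: 31.13
position: [0.5398, -0.2474, 0.0469]
tcp_rot: [[-0.259, 0.966, 0.001], [0.966, 0.259, -0.001], [-0.001, 0.001, -1.0]]
force: [-0.4, -0.1, -0.3]
opening: 0.262
grasp_force: 30.0
```

Emit:
{"method": "move_arm", "body": {
  "increments": [
    [[0, 0, 0.04], [0, 0, 0], 1],
    [[0, 0, 0.02], [0, 0, 0], 1],
    [[0, 0, 0], [0, 0, 0], 1],
    [[0, 0, 0], [0, 0, 0], 0.4],
    [[0, 0, 0], [0, 0, 0], 0.4],
    [[0, 0, 0], [0, 0, 0], 0.4],
    [[0, 0, 0], [0, 0, 0], 0.4],
    [[0, 0, 0], [0, 0, 0], 0.4],
    [[0, 0, 0], [0, 0, 0], 0.4],
    [[0, 0, -0.3], [0, 0, 0], 0.4],
    [[0, 0, -0.9], [0, 0, 0], 0.4],
    [[0, 0, -0.9], [0, 0, 0], 0.4],
    [[0, 0, -0.9], [0, 0, 0], 0.4],
    [[0, 0, -0.9], [0, 0, 0], 0],
    [[0, 0, -0.9], [0, 0, 0], 0],
    [[-0.9, -0.9, 0], [0, 0, 0], 0],
    [[-0.9, -0.5, 0], [0, 0, 0], 0],
    [[-0.9, 0.2, 0], [0, 0, 0], 0],
    [[-0.9, 0.2, 0], [0, 0, 0], 0],
    [[-0.9, 0.2, 0], [0, 0, 0], 0]
  ]
}}

```text
time_s: 32.8
position: [0.5511, -0.3851, 0.1898]
tcp_rot: [[-0.258, 0.966, 0.001], [0.966, 0.258, -0.0], [-0.001, 0.0, -1.0]]
force: [0.2, -0.4, 0.4]
opening: 0.974
grasp_force: 0.0
```

Emit:
{"method": "move_arm", "body": {
  "increments": [
    [[-0.9, 0, 0], [0, 0, 0], 0],
    [[-0.9, 0, 0], [0, 0, 0], 0],
    [[-0.9, 0, 0], [0, 0, 0], 0],
    [[-0.9, 0, 0], [0, 0, 0], 0],
    [[-0.9, 0, 0], [0, 0, 0], 0],
    [[0, 0, 0], [0, 0, 0], 0]
  ]
}}

```text
time_s: 33.3
position: [0.5862, -0.5199, 0.1888]
tcp_rot: [[-0.256, 0.967, 0.002], [0.967, 0.256, -0.005], [-0.005, 0.001, -1.0]]
force: [0.2, -0.6, -0.2]
opening: 1.002
grasp_force: 0.0
```

Run:
```python
from look import *
s=read_state(); print(s['position'].round(3),s['opening'])
C={n:capture(n) for n in('top','side')}
Tz={'stapler':(.524,-.398,.006),'hole_punch':(.439,-.036,.003),'clip_box':(.414,.279,.003),'stamp':(.539,-.247,.006)}
for n,c in C.items():
    save(c,'end_'+n)
    for l,(x,y,z) in Tz.items():
        for a in pinpoint(c,l)[:4]:
            w=ray(c,np.array(a['xy'])*[640,400],z)[:2]
            if np.hypot(*(w-[x,y]))<.07: print(n,l,w.round(3),'off mm',((w-[x,y])*1000).round(),round(a['confidence'],2))
        for a in search_frame(c,l)[:4]:
            e=np.array(a['extent'])*[640,400,640,400]; u=proj(c,[x,y,z+.02])
            if e[0]<u[0]<e[2] and e[1]<u[1]<e[3]: print('  box',n,l,e.round().astype(int),round(a['confidence'],2))
for l in('clip_box','hole_punch'):
  x,y,z=Tz[l]; yaw={'clip_box':-17,'hole_punch':170.8}[l]
  for n,c in C.items():
    M_=c['img']; u=proj(c,[x,y,z+.02]).astype(int)
for n,c in C.items():   # stamp knob
    u=proj(c,[.539,-.247,.006+.053]); k=c['img'][int(u[1])-12:int(u[1])+13,int(u[0])-12:int(u[0])+13].mean(2); print(n,u.round()); print(k[::2,::2].astype(int))
```

```text
[ 0.586 -0.52   0.189] 1.0022513186317799
top stapler [ 0.531 -0.402] off mm [ 7. -4.] 0.77
  box top stapler [390 213 415 228] 0.52
top hole_punch [ 0.442 -0.029] off mm [3. 7.] 0.73
  box top hole_punch [284 236 312 257] 0.71
top clip_box [0.415 0.282] off mm [1. 3.] 0.83
  box top clip_box [193 244 216 265] 0.8
  box side stapler [377 143 389 176] 0.61
side hole_punch [ 0.44  -0.025] off mm [ 1. 11.] 0.95
  box side hole_punch [336 217 377 261] 0.55
side clip_box [0.415 0.283] off mm [1. 4.] 0.63
  box side clip_box [282 316 316 352] 0.96
side stamp [ 0.52  -0.238] off mm [-19.   9.] 0.7
top [365. 214.]
[[ 84  86  84  78  74  70  65  66  67  66  66  67  65]
 [ 97  99  88  84  77  75  67  67  66  61  64  65  69]
 [110 103  96  88  84  79  73  67  63 130 197 102  66]
 [114 110 103  95  90  83  78  71 109 172 232 151  59]
 [118 112 107 102  98  91  84  76  67  81 169 167  50]
 [120 118 111 107 101  95  89  82  77  69  82 167  49]
 [120 119 116 110 106 100  96  88  81  77  71  88  60]
 [121 120 118 117 111 105 101  96  87  81  75  72  61]
 [123 120 119 117 117 110 106 102  95  84  81 
[... 262 characters left out ...]
61  60  61  61  62  62  62  56  54  56]
 [ 59  59  60  61  60  61  61  62  61  61  55  55  71]
 [ 59  60  60  61  60  61  60  61  61  58  54  53  88]
 [ 59  59  60  59  60  60  60  60  60  56  54  52 107]
 [ 59  58  57  59  60  55  55  58  60  57  54  53 166]
 [ 60  58  57  59  52  43  43  44  55  57  54  55 208]
 [ 60  60  59  58  52  39  45  41  50  55  54  69 173]
 [ 62  61  58  59  51  33  36  37  43  43  52 101 228]
 [ 59  59  94 228 134  44  30  35  37  39  55 139 247]
 [ 58  58 141 234 183  66  32  68 153 183 130 108 165]
 [ 59  59 215 158 125  47  40  94 153 202 246 163  57]
 [ 59  93 224 134 123  95  93 103 126 152 230  96  58]
 [ 58 146 170 130 129 130 118  98 145 161 227  60  57]]
```

Emit:
{"method": "move_arm", "body": {
  "increments": [
    [[-0.3, -0.9, -0.1], [0, 0, 0], 0],
    [[-0.3, -0.9, -0.1], [0, 0, 0], 0],
    [[-0.3, -0.9, -0.1], [0, 0, 0], 0],
    [[-0.3, -0.9, 0], [0, 0, 0], 0],
    [[-0.3, -0.9, 0], [0, 0, 0], 0],
    [[-0.3, -0.9, 0], [0, 0, 0], 0],
    [[-0.3, -0.9, 0], [0, 0, 0], 0],
    [[-0.3, -0.9, 0], [0, 0, 0], 0],
    [[0, 0, 0], [0, 0, 0], 0],
    [[0, 0, 0], [0, 0, 0], 0]
  ]
}}

```text
time_s: 35.03
position: [0.3944, -0.641, 0.1976]
tcp_rot: [[-0.256, 0.967, 0.0], [0.967, 0.256, 0.0], [0.0, 0.0, -1.0]]
force: [1.0, 0.4, 0.3]
opening: 1.001
grasp_force: 0.0
```

Run:
```python
from look import *
s=read_state(); print(s['position'].round(3))
for n in('top','side'):
    c=capture(n); save(c,'fin_'+n); I=c['img'].astype(float); u=proj(c,[.539,-.247,.02]).astype(int); b=(u[0]-16,u[1]-18)
    J=I[b[1]:b[1]+34,b[0]:b[0]+32]
    k=np.argwhere(J.mean(2)<45)+[b[1],b[0]]; w=np.argwhere((J[:,:,0]>1.25*J[:,:,2])&(J.mean(2)>45))+[b[1],b[0]]
    print(n,'knob px',len(k),k.mean(0)[::-1] if len(k) else 0,'expect',proj(c,[.539,-.247,.059]).round(1))
    if len(k): print('  at .059',ray(c,k.mean(0)[::-1],.059)[:2].round(3))
    if len(w)>5: q=np.array([ray(c,p[::-1],.006+.015)[:2]*1000 for p in w]); print('  wood',len(w),cv2.minAreaRect(np.float32(q)))
    for l,(x,y,z) in {'stapler':(.524,-.398,.006),'hole_punch':(.439,-.036,.003),'stamp':(.539,-.247,.006),'mouse':(.557,-.555,.003),'glasses_case':(.784,.176,0)}.items():
        for a in pinpoint(c,l)[:4]:
            v=ray(c,np.array(a['xy'])*[640,400],z)[:2]
            if np.hypot(*(v-[x,y]))<.06: print('  ',l,((v-[x,y])*1000).round(),round(a['confidence'],2))
```

```text
[ 0.394 -0.641  0.198]
top knob px 10 [368.8 213.1] expect [364.7 213.7]
  at .059 [ 0.541 -0.26 ]
  wood 73 ((538.138427734375, -247.59375), (21.291357040405273, 49.151363372802734), 12.818357467651367)
   stapler [-4. -1.] 0.74
   hole_punch [-3.  1.] 0.61
   stamp [-11. -13.] 0.54
   mouse [ 4. 14.] 0.91
   glasses_case [ 1. -8.] 0.77
side knob px 65 [360.8        174.01538462] expect [360.3 172.3]
  at .059 [ 0.534 -0.24 ]
  wood 88 ((537.9326171875, -241.07476806640625), (23.144691467285156, 69.6712875366211), 15.481966972351074)
   hole_punch [ 3. 14.] 0.97
   stamp [-8.  3.] 0.66
   mouse [5. 7.] 0.92
   glasses_case [ 4. -3.] 0.95
```

```bash
python3 -c "
from rig import *
print(hand_in())"
```

```text
the job is handed in; nothing more can be done
None
```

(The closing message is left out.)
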